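Shake banana pieces over a drying basket, then lift it level

ROBOT

A 6-joint arm with a two-finger parallel gripper is mounted at the origin on the work surface. World frame = base frame: x ahead of the robot, y to its left, z up, the work surface at z = 0. Lengths are in mm, angles in rad, forces in N, time in s.
With the tool pointing down it reaches from about 225 to 875 mm from the base axis. Payload 3.4 kg.
Tool frame: the origin (TCP) lies on the centre line of the jaws, within the pads' length; the fingertips stand 8 mm ahead of it and the grasp point (between the pads) lies 11 mm behind it; z points along the fingers, y is the line along which they close (so a half turn about z gives the same grasp; the last joint's range is limited). The gripper opens to 85 mm and grips with 20 to 120 N. Pads are 22 mm wide; open, the fingers measure 114 mm over their backs; the gripper's body (76 mm by 85 mm) begins 54 mm behind the grasp point. The pads swing forward as they close: fully open they stand 13 mm farther back than shut.
Start: joints at [-1.391, 0.276, 1.505, -0, 1.361, -0.121], TCP at [170.362, -549.216, 239.328] pointing down, gripper open.
Joint ranges: [-2.89, 2.89], [-0.75, 2.08], [0.22, 2.7], [-1.18, 4.32], [0.11, 2.71], [-2.7, 2.7]. Speed limits (rad/s): [2.57, 2.57, 3.14, 3.14, 3.14, 3.14].

INTERFACE

Orientations are given as a 3x3 rotation matrix whose columns are the frame's x, y, z axes.
In Python, from rig import r, optics gives the robot as it stands.
- The arm moves only by the shell command python3 -m creep 'ROWS' [OPENING] [FORCE]. ROWS is JSON, a list of rows, each a list of 4 numbers: the shift along the world's x, y, z in cm, then the turn about the world's z in degrees. In form: [[x, y, z, spin], ...]. A call has 1 to 20 rows; each row is the pose to reach, as a shift and turn from the pose commanded when the call began; what a row does not reach only later rows make up. A row lasts 1/8 s, in which the tool goes at most 62.5 mm and 10.7 degrees, less where a joint would pass 70% of its speed; a pose out of reach is approached as far as the arm can. A call with a gripper value outside its range is refused whole. OPENING is the gripper's target within -1 to 1 (fully open at 1, half-way at 0, shut at -1), set as the call begins (- or left out, the last holds). The fingers move at their own pace and stop on an object; FORCE is the grip in N (left out, the last holds). Time passes only in rows, so rows that repeat a pose let the fingers close. It gives the time, the measured TCP pose, the force, the opening and the grip force at its end, in the units of the state.
- r.sense(): the state, without advancing time (a new reading comes with each control period).
- optics.camera(name): name is "side" or "top" or "wrist"; returns the picture (420x560x3 uint8, blue, green, red); there is no depth.
- optics.camera_model(name): a dict with "fx", "fy", "cx", "cy" (pixels), "extrinsics" (4x4, takes a point from world to camera coordinates). Camera axes: x right, y up, looking along -z (the intrinsics and any distortion apply to the point x, -y, -z); pixel columns grow to the right and rows downward; lengths in mm; the calibration is good to about 2 mm. A picture is of the moment at which its call begins: read the wrist's pose just before it. camera_model takes no time and is no camera call; for the wrist camera it gives the pose at the moment of the call.
- r.close_job(): hands the job in; it is judged then, once.
The state is a dict: "clock": time; "qpos": joint angles; "joint_velocities": joint speeds; "joint_torque": joint torques, N m; "eef_pos": TCP position; "tool_rot": TCP orientation; "ft_force": force on the tool from outside, world axes, zero at the start; "wrist_torque": the same for the moment, N m; "grip_width": finger opening in mm; "finger_force": force on a finger pad.
Only numpy, scipy, OpenCV 4.12 (cv2) and the standard library are available. Lean on these libraries where they do the work, as an engineer would, in place of code of your own. Each camera call takes 0.05 s, during which the arm holds its last target. There are 200 camera calls.

TASK

Pick up the small shaker by its red grip and shake its six dried banana pieces into the wire basket without touching them, so that all six lie in it with at least two on each side of the handle, then set the empty shaker back down upright on the table and let go of it. Then lift the basket by its handle straight off its stand, level all the way, about 10 cm up, and finish while still holding it there, steady and level with all the pieces in it. Do not push the other things on the table about.

Things in the scene. Friction and masses are not known exactly. Their poses are not given: they have to be found in the camera images.
- basket: Rectangular steel wire-mesh basket, 160 mm along its x, 230 mm along its y, mesh floor (top 5 mm above the origin) and 4 mm thick walls 35 mm high, about 0.4 kg. Origin at the centre of its underside; z up. It starts loose on the stand. An arched handle stands across its middle, parallel to its x, and divides it into a +y and a -y half.
- basket_handle (a point): Middle of the basket's handle bar (blue-sleeved, straight, 14 mm square, 160 mm long along the basket's x); 105 mm above the basket's underside, free space all round it. Axes as the basket's.
- basket_in (a point): Centre of the basket's inner floor, 5 mm above its underside, under the handle; axes as the basket's. Inside, the floor reaches 76 mm to either side in x and 111 mm in y.
- stand: Fixed stand under the basket: a 150 x 200 mm base plate with two upright steel runners, 50 mm high, on which the basket's underside rests freely. Origin at the centre of its underside on the table.
- shaker: Small steel hand shaker, an open-topped trough 84 mm long (x), 52 mm wide (y), walls 34 mm high, floor 3 mm thick, closed at its +x end and along its sides and open (no lip) at its -x end, the mouth. About 0.16 kg. Origin at the centre of its underside; z up. Starts loose, upright on the table with the six pieces in it.
- shaker_grip (a point): Centre of the shaker's red block grip, to be grasped from above: 22 mm along the shaker's x, 36 mm along its y, 44 mm tall, this point 60 mm above the underside (block from 36 to 80 mm), 5 mm towards +x from the shaker's middle. It sits on a bridge over the trough at 32 to 36 mm height. Axes as the shaker's.
- shaker_mouth (a point): Middle of the mouth's lower edge, where the pieces leave: top of the trough floor, 47 mm towards -x from the grip's centre and 57 mm below it. Axes as the shaker's. Level, the shaker keeps its pieces; tipped mouth-down, they slide out by themselves at somewhere between 26 and 36 degrees; from about 12 degrees brisk shaking along its length brings out a few at a time.
- piece0_center (a point): Centre of one of the six chunky dried banana pieces: a cream-coloured disc 20 mm in diameter and 12 mm thick, about 12 g. Starts lying flat in the shaker.
- piece1_center (a point): Centre of one of the six chunky dried banana pieces: a cream-coloured disc 20 mm in diameter and 12 mm thick, about 12 g. Starts lying flat in the shaker.
- piece2_center (a point): Centre of one of the six chunky dried banana pieces: a cream-coloured disc 20 mm in diameter and 12 mm thick, about 12 g. Starts lying flat in the shaker.
- piece3_center (a point): Centre of one of the six chunky dried banana pieces: a cream-coloured disc 20 mm in diameter and 12 mm thick, about 12 g. Starts lying flat in the shaker.
- piece4_center (a point): Centre of one of the six chunky dried banana pieces: a cream-coloured disc 20 mm in diameter and 12 mm thick, about 12 g. Starts lying flat in the shaker.
- piece5_center (a point): Centre of one of the six chunky dried banana pieces: a cream-coloured disc 20 mm in diameter and 12 mm thick, about 12 g. Starts lying flat in the shaker.
- jar: Bystander, to be left where it is: closed amber jar with a yellow cap, 68 mm wide, 95 mm tall. Origin at its underside.
- bowl: Bystander, to be left where it is: steel bowl, 130 mm wide, 50 mm tall. Origin at its underside.
- spatula: Bystander, to be left where it is: spatula lying flat. Origin on it, at table level.
- timer: Bystander, to be left where it is: white kitchen timer box, 50 x 75 x 60 mm with red buttons on top. Origin at its underside.
- beaker: Bystander, to be left where it is: white plastic cup, 80 mm wide, 85 mm tall. Origin at its underside.
- brush: Bystander, to be left where it is: brush lying flat. Origin on it, at table level.

How it is judged (in metres and radians):
On the way, in this order (a step that is already met when the one before it is completed fails the run):
1. all six pieces lie in the basket on its stand, at least two in each half, the shaker off the table (x of piece0_center in the frame of basket_in between -0.078 and 0.078 m and y of piece0_center in the frame of basket_in between -0.113 and 0.113 m and z of piece0_center in the frame of basket_in between -0.002 and 0.045 m and x of piece1_center in the frame of basket_in between -0.078 and 0.078 m and y of piece1_center in the frame of basket_in between -0.113 and 0.113 m and z of piece1_center in the frame of basket_in between -0.002 and 0.045 m and x of piece2_center in the frame of basket_in between -0.078 and 0.078 m and y of piece2_center in the frame of basket_in between -0.113 and 0.113 m and z of piece2_center in the frame of basket_in between -0.002 and 0.045 m and x of piece3_center in the frame of basket_in between -0.078 and 0.078 m and y of piece3_center in the frame of basket_in between -0.113 and 0.113 m and z of piece3_center in the frame of basket_in between -0.002 and 0.045 m and x of piece4_center in the frame of basket_in between -0.078 and 0.078 m and y of piece4_center in the frame of basket_in between -0.113 and 0.113 m and z of piece4_center in the frame of basket_in between -0.002 and 0.045 m and x of piece5_center in the frame of basket_in between -0.078 and 0.078 m and y of piece5_center in the frame of basket_in between -0.113 and 0.113 m and z of piece5_center in the frame of basket_in between -0.002 and 0.045 m and (y of each of piece0_center, piece1_center in the frame of basket_in below 0 m or y of each of piece0_center, piece2_center in the frame of basket_in below 0 m or y of each of piece0_center, piece3_center in the frame of basket_in below 0 m or y of each of piece0_center, piece4_center in the frame of basket_in below 0 m or y of each of piece0_center, piece5_center in the frame of basket_in below 0 m or y of each of piece1_center, piece2_center in the frame of basket_in below 0 m or y of each of piece1_center, piece3_center in the frame of basket_in below 0 m or y of each of piece1_center, piece4_center in the frame of basket_in below 0 m or y of each of piece1_center, piece5_center in the frame of basket_in below 0 m or y of each of piece2_center, piece3_center in the frame of basket_in below 0 m or y of each of piece2_center, piece4_center in the frame of basket_in below 0 m or y of each of piece2_center, piece5_center in the frame of basket_in below 0 m or y of each of piece3_center, piece4_center in the frame of basket_in below 0 m or y of each of piece3_center, piece5_center in the frame of basket_in below 0 m or y of each of piece4_center, piece5_center in the frame of basket_in below 0 m) and (y of each of piece0_center, piece1_center in the frame of basket_in above 0 m or y of each of piece0_center, piece2_center in the frame of basket_in above 0 m or y of each of piece0_center, piece3_center in the frame of basket_in above 0 m or y of each of piece0_center, piece4_center in the frame of basket_in above 0 m or y of each of piece0_center, piece5_center in the frame of basket_in above 0 m or y of each of piece1_center, piece2_center in the frame of basket_in above 0 m or y of each of piece1_center, piece3_center in the frame of basket_in above 0 m or y of each of piece1_center, piece4_center in the frame of basket_in above 0 m or y of each of piece1_center, piece5_center in the frame of basket_in above 0 m or y of each of piece2_center, piece3_center in the frame of basket_in above 0 m or y of each of piece2_center, piece4_center in the frame of basket_in above 0 m or y of each of piece2_center, piece5_center in the frame of basket_in above 0 m or y of each of piece3_center, piece4_center in the frame of basket_in above 0 m or y of each of piece3_center, piece5_center in the frame of basket_in above 0 m or y of each of piece4_center, piece5_center in the frame of basket_in above 0 m) and height (world z) of basket_in below 0.07 m and height (world z) of shaker_grip above 0.085 m), for 0.2 s.
2. the shaker stands upright on the table, let go of (height (world z) of shaker_mouth below 0.01 m and angle between shaker_mouth's own z axis and vertical below 0.1 rad and contact force between the fingers and shaker below 0.1 N and contact force between shaker and basket below 0.1 N and linear speed of shaker below 0.03 m/s), for 0.2 s.
At the end, for the whole second after the job is handed in: Basket hangs from the gripper alone: underside at least 60 mm above its stand, within 0.12 rad of level, under 0.03 m/s and 0.15 rad/s; all six pieces inside, at least two each side of the handle; shaker on the table within 0.1 rad of upright, let go (all of step 2 and height (world z) of basket_in above 0.115 m and angle between basket_in's own z axis and vertical below 0.12 rad and linear speed of basket below 0.03 m/s and angular speed of basket below 0.15 rad/s and contact force between the fingers and basket above 1 N and contact force between basket and stand below 0.1 N and x of piece0_center in the frame of basket_in between -0.078 and 0.078 m and y of piece0_center in the frame of basket_in between -0.113 and 0.113 m and z of piece0_center in the frame of basket_in between -0.002 and 0.045 m and x of piece1_center in the frame of basket_in between -0.078 and 0.078 m and y of piece1_center in the frame of basket_in between -0.113 and 0.113 m and z of piece1_center in the frame of basket_in between -0.002 and 0.045 m and x of piece2_center in the frame of basket_in between -0.078 and 0.078 m and y of piece2_center in the frame of basket_in between -0.113 and 0.113 m and z of piece2_center in the frame of basket_in between -0.002 and 0.045 m and x of piece3_center in the frame of basket_in between -0.078 and 0.078 m and y of piece3_center in the frame of basket_in between -0.113 and 0.113 m and z of piece3_center in the frame of basket_in between -0.002 and 0.045 m and x of piece4_center in the frame of basket_in between -0.078 and 0.078 m and y of piece4_center in the frame of basket_in between -0.113 and 0.113 m and z of piece4_center in the frame of basket_in between -0.002 and 0.045 m and x of piece5_center in the frame of basket_in between -0.078 and 0.078 m and y of piece5_center in the frame of basket_in between -0.113 and 0.113 m and z of piece5_center in the frame of basket_in between -0.002 and 0.045 m and (y of each of piece0_center, piece1_center in the frame of basket_in below 0 m or y of each of piece0_center, piece2_center in the frame of basket_in below 0 m or y of each of piece0_center, piece3_center in the frame of basket_in below 0 m or y of each of piece0_center, piece4_center in the frame of basket_in below 0 m or y of each of piece0_center, piece5_center in the frame of basket_in below 0 m or y of each of piece1_center, piece2_center in the frame of basket_in below 0 m or y of each of piece1_center, piece3_center in the frame of basket_in below 0 m or y of each of piece1_center, piece4_center in the frame of basket_in below 0 m or y of each of piece1_center, piece5_center in the frame of basket_in below 0 m or y of each of piece2_center, piece3_center in the frame of basket_in below 0 m or y of each of piece2_center, piece4_center in the frame of basket_in below 0 m or y of each of piece2_center, piece5_center in the frame of basket_in below 0 m or y of each of piece3_center, piece4_center in the frame of basket_in below 0 m or y of each of piece3_center, piece5_center in the frame of basket_in below 0 m or y of each of piece4_center, piece5_center in the frame of basket_in below 0 m) and (y of each of piece0_center, piece1_center in the frame of basket_in above 0 m or y of each of piece0_center, piece2_center in the frame of basket_in above 0 m or y of each of piece0_center, piece3_center in the frame of basket_in above 0 m or y of each of piece0_center, piece4_center in the frame of basket_in above 0 m or y of each of piece0_center, piece5_center in the frame of basket_in above 0 m or y of each of piece1_center, piece2_center in the frame of basket_in above 0 m or y of each of piece1_center, piece3_center in the frame of basket_in above 0 m or y of each of piece1_center, piece4_center in the frame of basket_in above 0 m or y of each of piece1_center, piece5_center in the frame of basket_in above 0 m or y of each of piece2_center, piece3_center in the frame of basket_in above 0 m or y of each of piece2_center, piece4_center in the frame of basket_in above 0 m or y of each of piece2_center, piece5_center in the frame of basket_in above 0 m or y of each of piece3_center, piece4_center in the frame of basket_in above 0 m or y of each of piece3_center, piece5_center in the frame of basket_in above 0 m or y of each of piece4_center, piece5_center in the frame of basket_in above 0 m)); the arm keeps its last pose, push and grip.
It fails at once if the gripper's fingers touch a piece (contact force between the fingers and piece0 above 0.3 N or contact force between the fingers and piece1 above 0.3 N or contact force between the fingers and piece2 above 0.3 N or contact force between the fingers and piece3 above 0.3 N or contact force between the fingers and piece4 above 0.3 N or contact force between the fingers and piece5 above 0.3 N).
It fails at once if the basket is tipped by more than 0.3 rad (angle between basket_in's own z axis and vertical above 0.3 rad).
It fails at once if a bystander is moved by more than 40 mm (distance of any of jar, bowl, spatula, timer, beaker, brush from where it was at the start of the episode above 0.04 m).
It also fails if it takes over 64 s, if anything falls off the work surface, if the arm or the gripper's body presses on something with over 40 N, if the wrist force passes 120 N, or if a joint passes its speed limit or range.

## Working session

There is one attempt and no reset: what is moved stays moved. The work goes in short steps, Python scripts to look and compute and a shell command to move; the robot and the scene stay as the last step left them, time stands still between calls to the robot, and variables do not carry over. Pictures are saved under pics/ and viewed, at most 10 in all, crops included, and the job is handed in when it is done.

```bash
ls; mkdir -p pics
cat > h.py <<'E'
import numpy as np, cv2
from rig import r, optics
def ray(m,u,v):
    E=np.array(m["extrinsics"]);R=E[:3,:3];t=E[:3,3]
    d=R.T@np.array([(u-m["cx"])/m["fx"],-(v-m["cy"])/m["fy"],-1.0]); return -R.T@t,d
def onz(m,u,v,z):
    o,d=ray(m,u,v); return o+d*(z-o[2])/d[2]
def proj(m,p):
    E=np.array(m["extrinsics"]);c=E[:3,:3]@np.array(p)+E[:3,3]
    return m["cx"]+m["fx"]*c[0]/-c[2], m["cy"]+m["fy"]*(-c[1])/-c[2]
E
python3 - <<'E'
from h import *
a=[optics.camera(n) for n in("top","side")]
for n,i in zip(("top","side"),a):
    cv2.imwrite(f"pics/{n}0.png",i); m=optics.camera_model(n); print(n,{k:m[k] for k in m if k!="extrinsics"},np.round(ray(m,280,210),2).tolist())
print(r.sense())
E
```

```text
pics
top {'fx': 381.08085124048193, 'fy': 381.08085124048193, 'cx': 275.6864326551698, 'cy': 217.76702223294075} [[489.9, -29.4, 1195.83], [0.09, 0.02, -1.0]]
side {'fx': 521.2048025217916, 'fy': 521.2048025217916, 'cx': 279.8397680703664, 'cy': 211.3915729294156} [[-281.66, 808.23, 1572.04], [0.46, -0.45, -0.77]]
{'clock': 0.1, 'qpos': array([-1.39099912e+00,  2.76532870e-01,  1.50602183e+00, -4.79288657e-06,
        1.36069203e+00, -1.20973891e-01]), 'joint_velocities': array([-0.00017603, -0.00252802, -0.00329416,  0.00089601,  0.00026788,
        0.00103539]), 'joint_torque': array([ 1.15906507e-03, -4.17699087e+01, -2.46405047e+01, -2.28027752e-04,
        5.84942856e-03,  1.88491168e-05]), 'eef_pos': array([ 170.27198649, -548.72694389,  238.51946336]), 'tool_rot': array([[ 9.55108062e-01,  2.96257490e-01, -3.00410265e-04],
       [ 2.96257578e-01, -9.55106696e-01,  1.62657311e-03],
       [ 1.94960610e-04, -1.64255191e-03, -9.99998632e-01]]), 'ft_force': array([0.04647683, 0.14953834, 0.00827182]), 'wrist_torque': array([-0.01357469, -0.00110362, -0.00015717]), 'finger_force': 0.0, 'grip_width': 85.2988717058713}
```

View pics/top0.png

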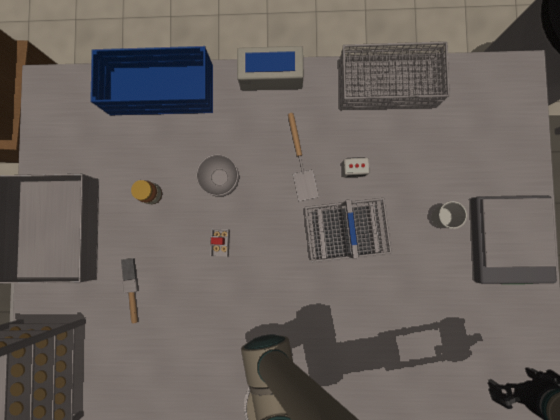

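View pics/side0.png

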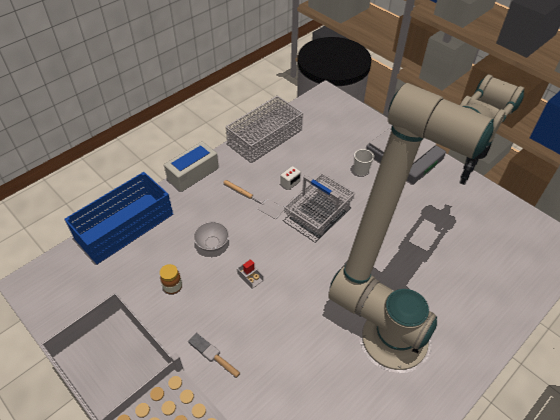

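Run:
```python
from h import *
m=optics.camera_model("top");ms=optics.camera_model("side")
i=cv2.imread("pics/top0.png");s=cv2.imread("pics/side0.png")
def red(im):
    h=cv2.cvtColor(im,cv2.COLOR_BGR2HSV); return ((h[...,0]<8)|(h[...,0]>172))&(h[...,1]>170)&(h[...,2]>70)
def blue(im):
    h=cv2.cvtColor(im,cv2.COLOR_BGR2HSV); return (h[...,0]>100)&(h[...,0]<125)&(h[...,1]>120)
def comp(mask,box):
    k=np.zeros(mask.shape,np.uint8);x0,y0,x1,y1=box;k[y0:y1,x0:x1]=mask[y0:y1,x0:x1]
    n,l,st,c=cv2.connectedComponentsWithStats(k);j=1+np.argmax(st[1:,4]);pts=np.argwhere(l==j)[:,::-1]
    return c[j],st[j],cv2.minAreaRect(pts.astype(np.float32))
for nm,f,bt,bs in(("grip",red,(190,215,250,270),(235,255,275,290)),("handle",blue,(300,190,400,270),(300,170,340,200))):
    ct,st,rt=comp(f(i),bt);cs,ss,rs=comp(f(s),bs)
    print(nm,ct,st,rt,cs,ss)
    o,d=ray(m,*ct);o2,d2=ray(ms,*cs);A=np.c_[d,-d2];t=np.linalg.lstsq(A,o2-o,rcond=None)[0];print("tri",o+d*t[0],o2+d2*t[1])
    for z in (60,80,150,165): print(z,onz(m,*ct,z)[:2].round(1))
c1=cv2.resize(i[215:270,195:250],None,fx=7,fy=7,interpolation=cv2.INTER_CUBIC)
c2=cv2.resize(i[190:268,295:400],None,fx=3.8,fy=385/78,interpolation=cv2.INTER_CUBIC)
cv2.imwrite("pics/c1.png",np.hstack([c1,cv2.resize(c2,(399,385))]))
```

```text
grip [217.  240.5] [212 238  11   6  64] ((217.0, 240.5), (5.0, 10.0), 90.0) [248.43137255 266.24509804] [243 260  11  14 102]
tri [506.05503578 186.51283905  60.45946231] [505.40592658 185.96661208  60.34634755]
60 [506.1 186.6]
80 [505.8 182.8]
150 [504.8 169.5]
165 [504.6 166.6]
handle [351.78881988 228.47826087] [348 213   9  32 161] ((351.75384521484375, 228.53079223632812), (31.25675392150879, 5.085423946380615), 82.87498474121094) [320.7029703  186.57425743] [311 180  20  15 101]
tri [ 533.03416569 -199.60679915  155.36612242] [ 533.93815917 -198.72418477  155.25922005]
60 [ 537.  -215.2]
80 [ 536.2 -211.9]
150 [ 533.3 -200.5]
165 [ 532.6 -198. ]
```

View pics/c1.png

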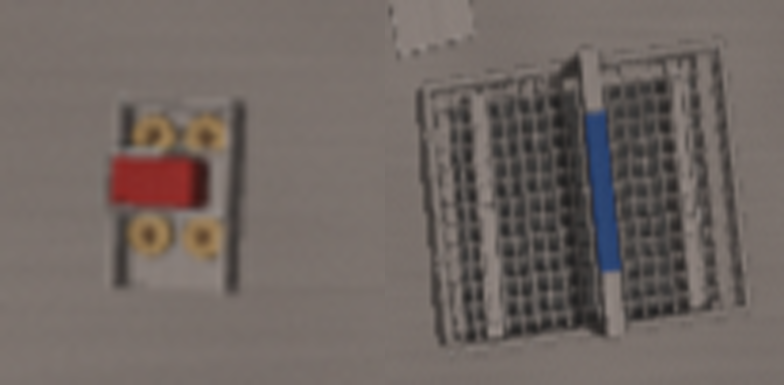

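Run:
```python
from h import *
m=optics.camera_model("top")
a=lambda u,v:(u/7+195,v/7+215)
for p,q,z in(((126,100),(120,290),34),((238,100),(232,290),34),((152,133),(148,236),15),((206,134),(202,238),15)):
    P=onz(m,*a(*p),z);Q=onz(m,*a(*q),z);d=P-Q;print(P[:2].round(1),Q[:2].round(1),np.degrees(np.arctan2(d[1],d[0])).round(1))
an=np.radians(82.875);c=np.array([351.75,228.53]);e=np.array([np.cos(an),np.sin(an)])*15
P=onz(m,*(c-e),162);Q=onz(m,*(c+e),162);d=P-Q;print("handle",(P+Q)[:2]/2,np.degrees(np.arctan2(d[1],d[0])))
# basket corners from crop (top rims z=85): crop scale
f=lambda u,v:((u-385)/3.8+295,v/(385/78)+190)
for p in((418,90),(722,45),(745,303),(440,345)): print(onz(m,*f(*p),85)[:2].round(1))
R=r.sense()["tool_rot"];print("tool y angle",np.degrees(np.arctan2(R[1,1],R[0,1])))
```

```text
[540.9 203.9] [458.  206.5] -1.8
[540.3 154.5] [457.5 157.4] -1.9
[526.9 196.1] [481.2 197.8] -2.2
[526.2 171.9] [480.1 173.7] -2.3
handle [ 532.73947523 -198.40234332] 5.636104951981288
[596.9 -73. ]
[ 620.1 -305.3]
[ 468.7 -317.9]
[446.6 -87.2]
tool y angle -72.76701872822787
```

```bash
python3 -m creep '[[33.5,73.1,-5,-19],[33.5,73.1,-5,-19],[33.5,73.1,-5,-19],[33.5,73.1,-5,-19],[33.5,73.1,-5,-19],[33.5,73.1,-5,-19],[33.5,73.1,-5,-19],[33.5,73.1,-5,-19],[33.5,73.1,-5,-19],[33.5,73.1,-5,-19],[33.5,73.1,-5,-19],[33.5,73.1,-5,-19],[33.5,73.1,-5,-19],[33.5,73.1,-8,-19],[33.5,73.1,-8,-19],[33.5,73.1,-8,-19]]' 1 30
python3 - <<'E'
from h import *
m=optics.camera_model("wrist");i=optics.camera("wrist");cv2.imwrite("pics/w1.png",i)
h=cv2.cvtColor(i,cv2.COLOR_BGR2HSV);k=(((h[...,0]<8)|(h[...,0]>172))&(h[...,1]>150)&(h[...,2]>60)).astype(np.uint8)
n,l,st,c=cv2.connectedComponentsWithStats(k);j=1+np.argmax(st[1:,4]);rc=cv2.minAreaRect(np.argwhere(l==j)[:,::-1].astype(np.float32))
print(st[j],c[j],rc,onz(m,*rc[0],80),[onz(m,*p,80)[:2].round(1).tolist() for p in cv2.boxPoints(rc)]);print(r.sense()["eef_pos"],r.sense()["tool_rot"][:,1])
E
```

```text
clock: 2.1
eef_pos: [505.3, 181.4, 159.8]
tool_rot: [[1.0, -0.031, -0.0], [-0.031, -1.0, -0.0], [0.0, 0.0, -1.0]]
ft_force: [-0.6, -0.4, 0.2]
grip_width: 85.4
finger_force: 0.0
[ 248  194   58   47 2519] [276.61294164 217.13576816] ((276.5, 217.0), (46.0, 57.0), 90.0) [510.42541574 184.4120403   80.        ] [[525.4, 201.0], [524.3, 166.8], [494.9, 167.2], [496.0, 202.7]]
[505.72946    181.28261336 160.24922379] [-3.17276441e-02 -9.99496547e-01 -9.56279511e-05]
```

View pics/w1.png

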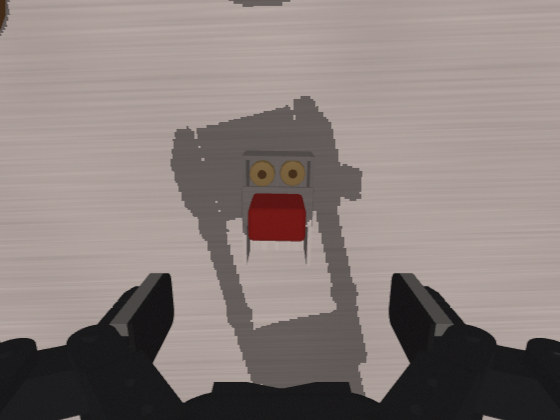

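```bash
python3 -m creep '[[0,0.2,-3,-0],[0,0.2,-6,0],[0,0.2,-9,0],[0,0.2,-10.5,0],[0,0.2,-10.8,0],[0,0.2,-10.8,0]]' && python3 -m creep '[[0,0,0,0],[0,0,0,0],[0,0,0,0],[0,0,0,0],[0,0,0,0],[0,0,0,0]]' -1 90
```

```text
clock: 2.9
eef_pos: [506.2, 183.8, 52.3]
tool_rot: [[1.0, -0.031, 0.002], [-0.031, -1.0, 0.0], [0.002, -0.0, -1.0]]
ft_force: [-0.1, 0.5, -0.2]
grip_width: 85.2
finger_force: 0.0
clock: 3.65
eef_pos: [505.8, 184.1, 52.0]
tool_rot: [[1.0, -0.031, 0.001], [-0.031, -1.0, 0.0], [0.001, -0.0, -1.0]]
ft_force: [-1.6, 0.8, 5.6]
grip_width: 35.0
finger_force: 90.4
```

```bash
python3 -m creep '[[0,0,0.5,0],[0,0,1.7,0],[0,0,3.5,0],[0,0,5.5,0],[0.3,-0.7,7.5,0],[1.2,-2.5,8.8,0.5],[2.6,-5.4,9.4,1],[4.5,-9.4,9.6,2],[6.5,-13.7,9.6,3],[8.6,-18.1,9.6,4],[10.6,-22.2,9.6,5],[12.3,-25.8,9.6,6],[13.6,-28.5,9.6,7],[14.5,-30.3,9.6,7.5],[15,-31.4,9.6,7.5],[15.2,-31.9,9.6,7.5],[15.2,-31.9,9.6,7.5]]'
python3 - <<'E'
from h import *
i=optics.camera("top");s=optics.camera("side")
a=cv2.resize(i[140:290,280:430],(400,400),interpolation=2);b=cv2.resize(s[130:260,240:370],(400,400),interpolation=2)
cv2.imwrite("pics/p1.png",np.hstack([a,b]))
E
```

```text
clock: 5.78
eef_pos: [657.1, -134.6, 147.3]
tool_rot: [[0.995, 0.1, -0.0], [0.1, -0.995, 0.0], [-0.0, -0.0, -1.0]]
ft_force: [0.2, 0.2, -1.8]
grip_width: 35.1
finger_force: 89.9
```

View pics/p1.png

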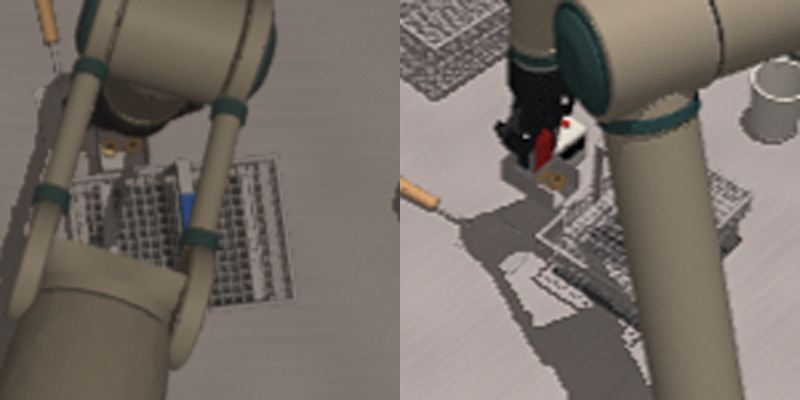

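```bash
cat > look.py <<'E'
import sys
from h import *
S=[np.array(r.sense()["ft_force"])]
i=optics.camera("top");s=optics.camera("side")
S.append(np.array(r.sense()["ft_force"]));print(np.round(S,2).tolist())
a=cv2.resize(i[140:290,280:430],(400,400),interpolation=2);b=cv2.resize(s[130:260,240:370],(400,400),interpolation=2)
cv2.imwrite(f"pics/{sys.argv[1]}.png",np.hstack([a,b]))
h=cv2.cvtColor(i,cv2.COLOR_BGR2HSV)
for nm,im,bx in(("top",i,(190,270,295,400)),("side",s,(170,245,270,370))):
    h=cv2.cvtColor(im,cv2.COLOR_BGR2HSV);k=np.zeros(h.shape[:2],np.uint8);y0,y1,x0,x1=bx
    k[y0:y1,x0:x1]=((h[...,0]>10)&(h[...,0]<28)&(h[...,1]>85)&(h[...,2]>80))[y0:y1,x0:x1]
    n,l,st,c=cv2.connectedComponentsWithStats(k)
    print(nm,[(c[j].round().tolist(),int(st[j,4]),onz(optics.camera_model(nm),*c[j],61)[:2].round().tolist()) for j in range(1,n) if st[j,4]>5])
E
python3 -m creep '[[-1.5,-0.15,0,0],[-5,-0.5,0,0],[-10,-1,0,0],[-5,-0.5,0,0],[-1.5,-0.15,0,0],[0,0,0,0],[0,0,0,0],[0,0,0,0]]'; python3 look.py p2
```

```text
clock: 6.88
eef_pos: [655.7, -135.1, 147.2]
tool_rot: [[0.995, 0.1, -0.002], [0.1, -0.995, 0.0], [-0.002, -0.0, -1.0]]
ft_force: [0.6, -0.3, -1.4]
grip_width: 35.0
finger_force: 90.6
[[0.65, -0.32, -1.4], [-0.84, -0.45, -2.96]]
top [([325.0, 198.0], 72, [629.0, -137.0]), ([326.0, 220.0], 27, [562.0, -139.0]), ([324.0, 231.0], 30, [532.0, -132.0])]
side [([291.0, 191.0], 41, [653.0, -168.0]), ([303.0, 208.0], 21, [562.0, -138.0]), ([307.0, 213.0], 22, [532.0, -132.0]), ([310.0, 219.0], 21, [505.0, -118.0])]
```

View pics/p2.png

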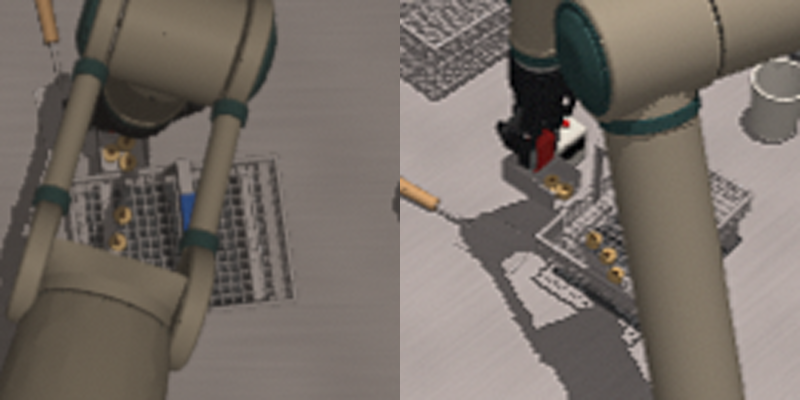

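```bash
python3 -m creep '[[0.4,0,0.3,0],[1.2,-0.2,0.8,0],[2.1,-0.6,1,0],[2.9,-1.4,1,0],[3.4,-2.5,1,0],[3.6,-3.8,1,0],[3.6,-5.2,1,0],[3.6,-6.6,1,0],[3.3,-7.9,1,0],[2.7,-8.9,1,0],[2,-9.6,0.6,0],[1.4,-9.9,0.2,0],[1,-10,0,0],[1,-10,0,0]]'; python3 look.py p3
```

```text
clock: 8.72
eef_pos: [666.9, -234.8, 147.1]
tool_rot: [[0.995, 0.1, -0.001], [0.1, -0.995, 0.0], [-0.001, -0.0, -1.0]]
ft_force: [-0.4, -0.8, -3.0]
grip_width: 35.1
finger_force: 90.6
[[-0.43, -0.78, -2.97], [-0.23, -0.03, -2.32]]
top [([361.0, 194.0], 42, [639.0, -246.0]), ([326.0, 220.0], 35, [562.0, -138.0]), ([324.0, 231.0], 18, [532.0, -132.0]), ([319.0, 240.0], 19, [504.0, -118.0])]
side [([307.0, 174.0], 21, [671.0, -275.0]), ([302.0, 207.0], 22, [563.0, -138.0]), ([307.0, 213.0], 21, [532.0, -131.0]), ([310.0, 219.0], 20, [505.0, -118.0])]
```

Now the same stroke, a bit harder, in the -y half.

```bash
python3 -m creep '[[-1.5,-0.15,0,0],[-5.5,-0.55,0,0],[-11,-1.1,0,0],[-5.3,-0.5,0,0],[-1.5,-0.15,0,0],[0,0,0,0],[0,0,0,0],[0,0,0,0]]'; python3 look.py p4
```

```text
clock: 9.82
eef_pos: [665.9, -235.2, 147.2]
tool_rot: [[0.995, 0.1, -0.002], [0.1, -0.995, 0.0], [-0.002, -0.0, -1.0]]
ft_force: [-0.1, -0.9, -1.6]
grip_width: 34.9
finger_force: 92.0
[[-0.09, -0.87, -1.57], [-0.51, -0.18, -0.73]]
top [([325.0, 220.0], 37, [563.0, -136.0]), ([323.0, 231.0], 19, [532.0, -130.0]), ([319.0, 240.0], 21, [505.0, -117.0])]
side [([302.0, 208.0], 23, [563.0, -136.0]), ([307.0, 213.0], 20, [532.0, -130.0]), ([309.0, 219.0], 20, [505.0, -116.0])]
```

View pics/p4.png

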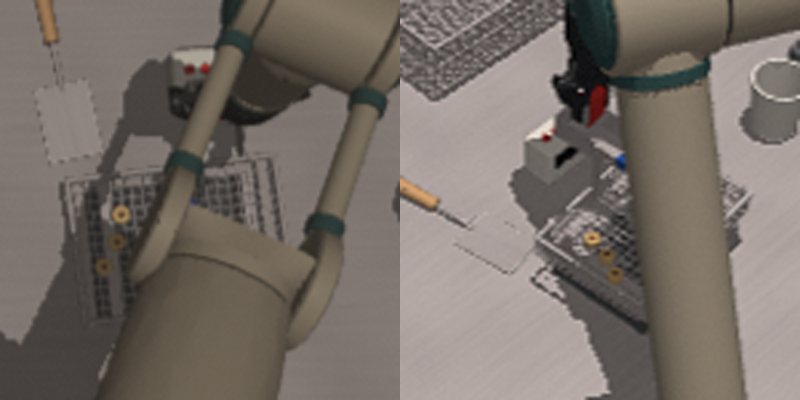

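```bash
python3 -m creep '[[0,0,0.8,0],[0,0,2.2,0],[0,0,4,0],[0,0,6,0],[-0.3,0.7,7.6,0],[-1,2.5,8.4,-0.5],[-2,5.2,8.8,-1],[-3.4,8.8,9,-2],[-5.1,13.2,9,-3],[-7,18,9,-4],[-8.9,23,9,-5],[-10.8,28,9,-6],[-12.6,32.5,9,-7],[-14.1,36.4,9,-7.5],[-15.2,39.3,9,-7.5],[-15.9,41.2,9,-7.5],[-16.2,41.9,9,-7.5],[-16.2,41.9,9,-7.5]]'; python3 look.py p5
python3 - <<'E'
from h import *
i=optics.camera("top");a=cv2.resize(i[185:270,295:400],(494,400),interpolation=2);b=cv2.resize(i[200:280,180:240],(300,400),interpolation=2);cv2.imwrite("pics/p5b.png",np.hstack([a,b]))
E
```

```text
clock: 12.18
eef_pos: [505.2, 183.7, 237.3]
tool_rot: [[1.0, -0.03, 0.0], [-0.03, -1.0, -0.001], [0.0, 0.001, -1.0]]
ft_force: [-0.1, 0.2, -1.7]
grip_width: 35.1
finger_force: 91.8
[[-0.1, 0.23, -1.67], [-0.1, -0.32, -1.99]]
top [([325.0, 220.0], 38, [563.0, -136.0]), ([324.0, 230.0], 32, [532.0, -132.0]), ([360.0, 236.0], 35, [513.0, -239.0]), ([318.0, 240.0], 32, [506.0, -116.0]), ([358.0, 249.0], 11, [475.0, -232.0]), ([364.0, 251.0], 22, [469.0, -251.0])]
side [([330.0, 201.0], 19, [514.0, -239.0]), ([302.0, 208.0], 23, [563.0, -136.0]), ([307.0, 213.0], 22, [533.0, -131.0]), ([309.0, 219.0], 20, [506.0, -117.0])]
```

View pics/p5b.png

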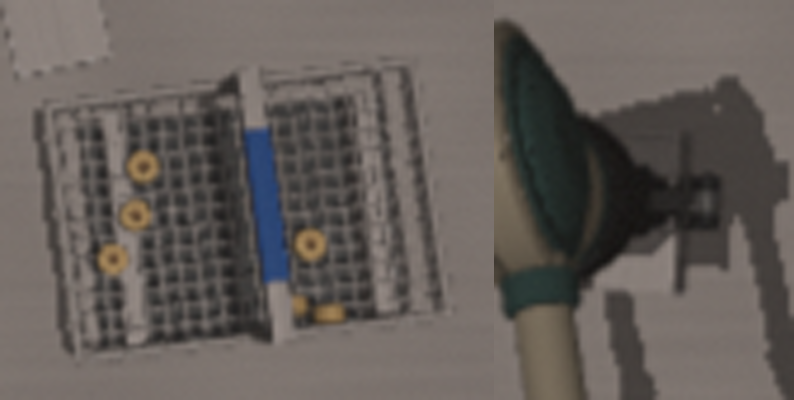

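```bash
python3 -m creep '[[0,0,-2,0],[0,0,-6,0],[0,0,-11,0],[0,0,-15,0],[0,0,-17.2,0],[0,0,-18.1,0],[0,0,-18.5,0],[0,0,-18.6,0],[0,0,-18.6,0]]' && python3 -m creep '[[0,0,0,0],[0,0,0,0],[0,0,0,0],[0,0,0,0],[0,0,0,0],[0,0,0.5,0],[0,0,2,0],[0,0,5,0],[0,0,10,0],[0,0,15,0],[0,0,18,0],[0,0,18,0]]' 1
python3 - <<'E'
from h import *
m=optics.camera_model("top");i=optics.camera("top");w=optics.camera("wrist");s=optics.camera("side")
cv2.imwrite("pics/p6.png",np.hstack([cv2.resize(w,(400,300)),cv2.resize(s[200:320,180:340],(400,300),interpolation=2)]))
h=cv2.cvtColor(i,cv2.COLOR_BGR2HSV);k=((h[...,0]>100)&(h[...,0]<125)&(h[...,1]>120)).astype(np.uint8);k[:190]=0;k[270:]=0;k[:,:300]=0;k[:,400:]=0
p=np.argwhere(k)[:,::-1].astype(np.float32);rc=cv2.minAreaRect(p);print(rc,onz(m,*rc[0],162));b=cv2.fitLine(p,cv2.DIST_L2,0,.01,.01).ravel();P=onz(m,b[2]+10*b[0],b[3]+10*b[1],162)-onz(m,b[2],b[3],162);print(np.degrees(np.arctan2(P[1],P[0])))
E
```

```text
clock: 13.45
eef_pos: [506.0, 183.9, 52.2]
tool_rot: [[1.0, -0.031, 0.002], [-0.031, -1.0, 0.0], [0.002, -0.0, -1.0]]
ft_force: [-0.6, 1.0, -1.9]
grip_width: 35.0
finger_force: 92.1
clock: 14.95
eef_pos: [507.0, 184.2, 235.2]
tool_rot: [[1.0, -0.031, 0.008], [-0.031, -1.0, 0.002], [0.007, -0.002, -1.0]]
ft_force: [-0.5, 0.2, 0.4]
grip_width: 85.7
finger_force: 0.0
((351.2312927246094, 228.19573974609375), (31.256189346313477, 5.089263916015625), 82.23483276367188) [ 533.54029782 -197.04688658  162.        ]
-173.47614677432512
```

View pics/p6.png

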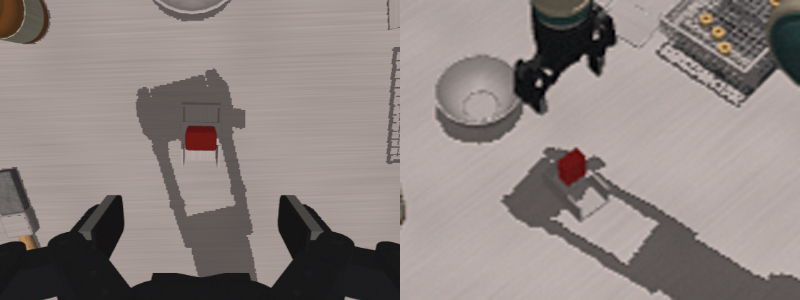

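```bash
python3 -m creep '[[0.3,-3,0,1],[0.6,-8,0,3],[1,-14,0,5],[1.5,-20,0,7],[2,-26,0,7.8],[2.3,-31,0,7.8],[2.5,-35,0,7.8],[2.5,-37.5,0,7.8],[2.5,-38.2,0,7.8],[2.5,-38.2,0,7.8],[2.5,-38.2,0,7.8]]'
python3 - <<'E'
from h import *
m=optics.camera_model("wrist");i=optics.camera("wrist");cv2.imwrite("pics/w2.png",i)
h=cv2.cvtColor(i,cv2.COLOR_BGR2HSV);k=((h[...,0]>100)&(h[...,0]<125)&(h[...,1]>120)&(h[...,2]>50)).astype(np.uint8)
n,l,st,c=cv2.connectedComponentsWithStats(k);j=1+np.argmax(st[1:,4]);p=np.argwhere(l==j)[:,::-1].astype(np.float32);rc=cv2.minAreaRect(p)
print(st[j],rc,[onz(m,*q,162)[:2].round(1).tolist() for q in cv2.boxPoints(rc)],onz(m,*rc[0],162));print(r.sense()["eef_pos"])
E
```

```text
clock: 16.48
eef_pos: [530.2, -196.9, 231.0]
tool_rot: [[0.994, 0.106, -0.001], [0.106, -0.994, 0.001], [-0.001, -0.001, -1.0]]
ft_force: [-0.6, 0.0, 0.3]
grip_width: 85.5
finger_force: 0.0
[ 272  150   27  145 3539] ((284.9999694824219, 221.99996948242188), (143.99996948242188, 25.999996185302734), 90.0) [[576.1, -186.3], [577.6, -200.6], [489.9, -211.1], [488.2, -195.0]] [ 535.47776731 -197.97115487  162.        ]
[ 530.2481711  -196.93002183  231.18317336]
```

```bash
python3 -m creep '[[0,-0.1,-2,0],[0,-0.1,-5,0],[0,-0.1,-7.5,0],[0,-0.1,-8.5,0],[0,-0.1,-8.7,0],[0,-0.1,-8.7,0]]' && python3 -m creep '[[0,0,0,0],[0,0,0,0],[0,0,0,0],[0,0,0,0],[0,0,0,0],[0,0,0,0],[0,0,0,0],[0,0,0,0]]' -1 110
```

```text
clock: 17.27
eef_pos: [531.0, -199.3, 145.2]
tool_rot: [[0.994, 0.106, 0.001], [0.106, -0.994, -0.001], [0.001, 0.001, -1.0]]
ft_force: [0.3, 0.5, -1.2]
grip_width: 85.1
finger_force: 0.0
clock: 18.27
eef_pos: [530.4, -199.3, 144.7]
tool_rot: [[0.994, 0.105, 0.0], [0.105, -0.994, -0.0], [0.0, 0.0, -1.0]]
ft_force: [-1.5, 0.4, 6.4]
grip_width: 11.9
finger_force: 107.8
```

Handle held; lift straight up 10 cm, gently.

```bash
python3 -m creep '[[0,0,0.3,0],[0,0,0.9,0],[0,0,1.8,0],[0,0,2.9,0],[0,0,4,0],[0,0,5.1,0],[0,0,6.2,0],[0,0,7.3,0],[0,0,8.3,0],[0,0,9.1,0],[0,0,9.6,0],[0,0,9.9,0],[0,0,10,0],[0,0,10,0],[0,0,10,0],[0,0,10,0],[0,0,10,0],[0,0,10,0]]'
python3 - <<'E'
from h import *
i=optics.camera("top");s=optics.camera("side")
cv2.imwrite("pics/p7.png",np.hstack([cv2.resize(i[165:290,270:410],(400,400),interpolation=2),cv2.resize(s[120:260,220:360],(400,400),interpolation=2)]))
E
```

```text
clock: 20.52
eef_pos: [530.3, -199.2, 244.3]
tool_rot: [[0.994, 0.105, -0.0], [0.105, -0.994, -0.0], [-0.0, 0.0, -1.0]]
ft_force: [-0.0, 0.4, -4.5]
grip_width: 11.7
finger_force: 107.4
```

View pics/p7.png

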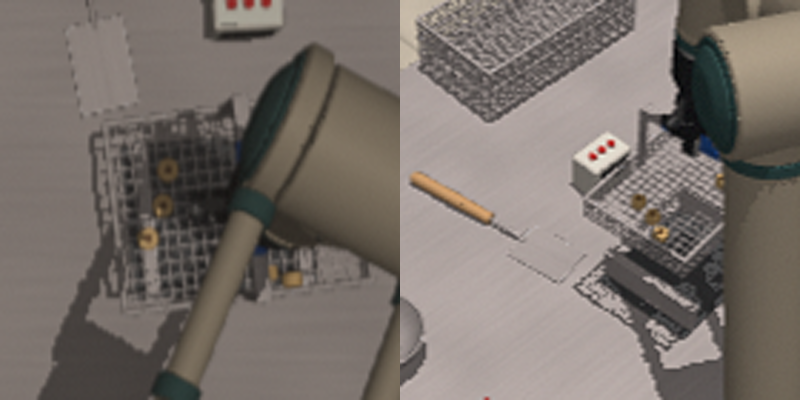

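The pictures show the basket hanging level above its stand. The three +y pieces are visible at about (168,168), (162,207) and (148,240). Two of the -y pieces show at about (275,270) and (292,278), and the third is hidden behind the arm but also showed in the side view. The wrist force of -4.5 N matches the basket plus its pieces, so I'm handing in.

```bash
python3 -c "
from rig import r
print(r.close_job())"
```

```text
the job is handed in; nothing more can be done
None
```

I handed the job in at about 20 s with the basket held level about 10 cm above its stand, three pieces on each side of the handle (one -y piece hidden behind the arm in the last pictures), and the empty shaker upright on the table and released; no verdict came back.

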